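# Drift the old bush out of the welding jig

### The job

Take the thick drift from the stand and push the steel bush down out of the jig's bore with it, until the drift's collar sits on the jig and the bush has dropped out underneath. Leave the drift standing in the bore and let go; leave the thin drift in the stand.

Things in the scene. Friction and masses are not known exactly. Their poses are not given: they have to be found in the camera images.
- jig: Fixed jig: bright steel plate 110 x 110 x 32 mm on two dark cheeks (y = +-48 mm) over a 120 x 120 x 8 mm base. One vertical through bore, 36 mm wide, in the plate's middle, its axis the jig's z axis. Origin: centre of the base's underside, on the bench top; z up. Plate top at z = 92 mm, underside at z = 60 mm; below it a 52 mm high open space down to the base.
- bush_center (a point): Centre of the loose steel bush, a ring 34 mm outside, 14 mm inside, 26 mm long, 80 g. It stands in the bore, its top 6 mm below the plate's top (centre at jig z = 73 mm), held from below by three spring clips. Pushing it through takes up to about 15 N; it falls free onto the base once its top is about 8 mm below the plate's underside.
- thick_drift: Drift to use: loose, steel, 0.3 kg, upright in one of the stand's two holes. Round nose 22 mm wide, 46 mm long; above it a collar 46 mm wide, 6 mm thick; above that a round grip 24 mm wide, 60 mm long. Origin: on the axis at the collar's underside, z up; 66 mm above the bench in the stand. With the collar on the jig plate the nose stands 14 mm out below, which frees the bush.
- thin_drift: Wrong drift, in the stand's other hole 100 mm away: same lengths, but nose 10 mm, grip 12 mm, collar 38 mm wide, so its nose slips into the bush's hole. Origin at the collar's underside, z up. Leave it. The stand is a fixed dark steel rack 170 x 70 mm, 66 mm high; the line between the drifts is its length.

How it is judged:
On the way:
1. the thick drift's nose is in the bore while the bush is still in it (z of thick_drift in the frame of jig below 0.136 m and horizontal distance between thick_drift and jig below 0.016 m and z of bush_center in the frame of jig above 0.05 m), for 0.05 s.
At the end, for the whole second after the job is handed in: The bush rests on the jig's base below the plate (centre under 36 mm above the jig's underside, within 60 mm of its axis); the thick drift stands released in the bore, shoulder within 6 mm of the plate's top, within 15 mm of the bore axis, tilt under 10 degrees; both at rest (z of bush_center in the frame of jig below 0.036 m and horizontal distance between bush_center and jig below 0.06 m and linear speed of each of bush, thick_drift below 0.03 m/s and z of thick_drift in the frame of jig between 0.086 and 0.098 m and horizontal distance between thick_drift and jig below 0.015 m and angle between thick_drift's own z axis and vertical below 0.17 rad); the robot touches nothing.
It fails at once if the thin drift is moved more than 40 mm (distance of thin_drift from where it was at the start of the episode above 0.04 m).
It also fails if it takes over 40 s, if anything falls off the work surface, if the arm or the gripper's body presses on something with over 40 N, if the wrist force passes 120 N, or if a joint passes its speed limit or range.

### The arm

A 7-joint arm with a two-finger parallel gripper is mounted at the origin on a cart in front of the work surface, level with it; the furniture and walls round the work are solid. World frame = base frame: x ahead of the robot, y to its left, z up, the work surface at z = 0. Lengths are in m, angles in rad, forces in N, time in s.
With the tool pointing down it reaches from about 0.425 to 0.8 m from the base axis. Payload 8.3 kg.
Tool frame: the origin (TCP) lies midway between the tips of the shut fingers; the grasp point (between the pads) lies 19 mm behind it (env.grip_point_offset is the distance from the TCP to the grasp point, in m); z points along the fingers, y is the line along which they close (so a half turn about z gives the same grasp; the last joint's range is limited). The gripper opens to 85 mm and grips with 20 to 120 N. Pads are 22 mm wide; open, the fingers measure 114 mm over their backs; the gripper's body (76 mm by 85 mm) begins 54 mm behind the grasp point. The pads swing forward as they close: fully open they stand 13 mm farther back than shut.
Start: joints at [1.218, 0.383, 0.016, 1.37, -0.006, 1.388, -0.046], TCP at [0.179, -0.599, 0.231] pointing down, gripper open.
Joint ranges: [-2.95, 2.95], [-0.25, 2.06], [-1.52, 1.56], [0.18, 2.33], [-1.44, 4.58], [0.02, 2.06], [-3.01, 3.01]. Speed limits (rad/s): [2.39, 2.39, 3.01, 3.01, 3.14, 3.14, 3.14].

### API

Orientations are given as a unit quaternion [w, x, y, z].
In Python, from plant import env gives the robot as it stands. Calls block until the motion is done:
- env.reach(position, orientation): joint-space move of the TCP to a pose.
- env.move_l(position, rot=None, vel=0.15): straight line of the TCP; rot=None keeps the orientation; vel is the mean speed in m/s.
- env.move_j(angles): joint-space move.
- env.set_gripper(opening, grasp_force=None): finger opening in m; grasp_force is the grip in N (None keeps the last); returns when the fingers have stopped.
- env.pause(seconds).
- env.ik(position, orientation): joint angles nearest the present ones, or None.
- env.capture(name): name is "side" or "top" or "wrist"; returns a dict with "image" (480x640x3 uint8, red, green, blue), "K" (3x3 intrinsics, pixels), "origin" and "orientation" of the camera in the world; the wrist camera has in their place "T_tool_cam" (4x4, takes a point from camera to tool coordinates, whose origin is the TCP and whose axes are the flange's). Camera axes: x right, y up, looking along -z (the intrinsics and any distortion apply to the point x, -y, -z); pixel columns grow to the right and rows downward; lengths in m; the calibration is good to about 2 mm. A picture is of the moment at which its call begins: read the wrist's pose just before it. There is no depth.
A pose or a line that the arm cannot do raises env.IKError and nothing moves.
- env.job_done(): hands the job in; it is judged then, once.
Readings, each from a call of its own:
- env.current_time(): time.
- env.current_qpos(): joint angles.
- env.current_qvel(): joint speeds.
- env.current_joint_efforts(): joint torques, N m.
- env.current_eef_pos(): TCP position.
- env.current_tool_rot(): TCP orientation.
- env.current_force(): force on the tool from outside, world axes, zero at the start.
- env.current_ft_torque(): the same for the moment, N m.
- env.current_grip_width(): finger opening in m.
- env.current_grasp_force(): force on a finger pad.
Only numpy, scipy, OpenCV 4.12 (cv2) and the standard library are available. Lean on these libraries where they do the work, as an engineer would, in place of code of your own. Each camera call takes 0.05 s, during which the arm holds its last target. There are 200 camera calls.

## Working session

There is one attempt and no reset: what is moved stays moved. The work goes in short steps, each a Python script; the robot and the scene stay as the last script left them, time stands still between calls to the robot, and variables do not carry over. Pictures are saved under pics/ and viewed, at most 10 in all, crops included, and the job is handed in when it is done.

```bash
mkdir -p pics; python3 - <<'E'
from plant import env
import cv2,numpy as np
for n in ("top","side"):
    c=env.capture(n); cv2.imwrite(f"pics/{n}0.png",c["image"][:,:,::-1])
    print(n,c["K"],c["origin"],c["orientation"],[k for k in c])
    np.savez(f"{n}0.npz",**{k:np.array(v) for k,v in c.items()})
print(env.current_time(),env.current_eef_pos(),env.current_tool_rot(),env.grip_point_offset)
E
```

```text
top [[621.8176884    0.         323.55271203]
 [  0.         621.8176884  244.07683343]
 [  0.           0.           1.        ]] [ 0.44484241 -0.11221287  1.11418945] [ 0.71232309  0.07169015 -0.05138291 -0.6962874 ] ['image', 'K', 'origin', 'orientation']
side [[496.55381497   0.         325.14177379]
 [  0.         496.55381497 241.2727876 ]
 [  0.           0.           1.        ]] [ 0.02314126 -0.4603544   0.53787064] [ 0.76969201  0.41263859 -0.23777587 -0.42516614] ['image', 'K', 'origin', 'orientation']
0.1 [ 0.17851209 -0.59849895  0.23037699] [-8.60399866e-04  9.89513734e-01  1.44436184e-01 -1.37874427e-04] 0.0187
```

View pics/top0.png

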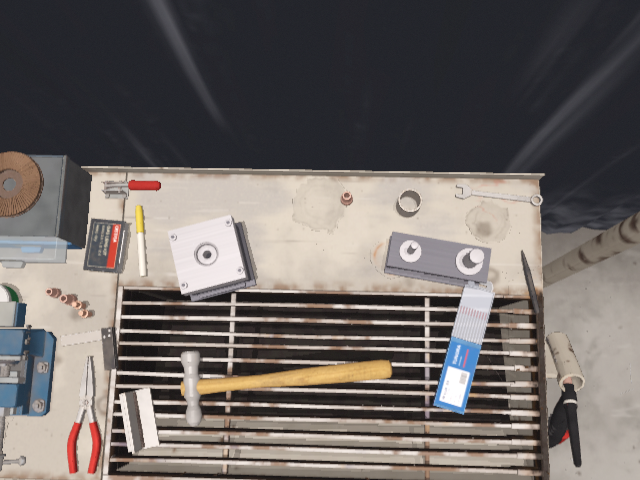

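View pics/side0.png

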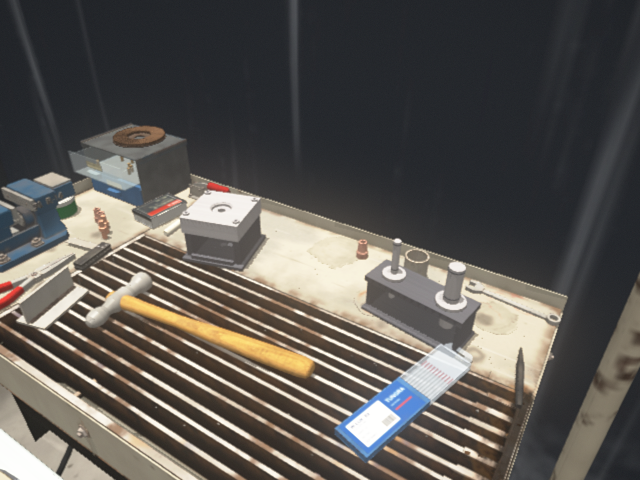

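Top view: the jig bore is at about (206,254), the thick drift at (470,261) and the thin drift at (410,251). In the side view they are at about (222,210), (453,285) and (397,258). Next I segment these and cast rays.

```bash
cat > h.py <<'E'
import numpy as np, cv2
from scipy.spatial.transform import Rotation as R
def rot(q): return R.from_quat(np.r_[q[1:],q[0]])
def ray(c,uv):
    K=c["K"]; d=np.array([(uv[0]-K[0,2])/K[0,0],-(uv[1]-K[1,2])/K[1,1],-1.])
    return c["origin"],rot(c["orientation"]).apply(d)
def onplane(c,uv,z):
    o,d=ray(c,uv); return o+d*(z-o[2])/d[2]
def proj(c,p):
    q=rot(c["orientation"]).inv().apply(np.asarray(p)-c["origin"]); K=c["K"]
    return np.array([K[0,2]-K[0,0]*q[0]/q[2],K[1,2]+K[1,1]*q[1]/q[2]])
E
python3 - <<'E'
from h import *
T=dict(np.load("top0.npz"));S=dict(np.load("side0.npz"))
for nm,c,(x,y,w,h) in (("topjig",T,(160,205,100,100)),("topst",T,(375,220,130,75)),("sidejig",S,(170,180,110,95)),("sidest",S,(355,225,135,130))):
    im=c["image"][y:y+h,x:x+w]; g=im.min(2)
    for th in (150,185,205):
        m=(g>th).astype(np.uint8)
        cs,_=cv2.findContours(m,cv2.RETR_CCOMP,cv2.CHAIN_APPROX_NONE)
        for k in cs:
            if len(k)>18 :
                e=cv2.fitEllipse(k); b=cv2.minAreaRect(k)
                print(nm,th,"ell",np.round(np.add(e[0],(x,y)),1),np.round(e[1],1),"box",np.round(np.add(b[0],(x,y)),1),np.round(b[1],1),round(b[2],1),int(cv2.contourArea(k)))
def tile(c,x,y,w,h): return cv2.resize(c["image"][y:y+h,x:x+w,::-1],(400,300),interpolation=cv2.INTER_CUBIC)
a=np.vstack([np.hstack([tile(T,150,203,120,90),tile(T,380,215,120,90)]),np.hstack([tile(S,162,180,120,90),tile(S,360,230,120,90)])])
cv2.imwrite("pics/crops.png",a)
for n,uv,z in (("bore",(206,254),.092),("thick",(468,262),.072),("thin",(410,251),.072)): print(n,onplane(T,uv,z))
E
```

```text
topjig 150 ell [220.6 300.1] [ 8.7 90.9] box [220.5 299. ] [10. 77.] 90.0 122
topjig 150 ell [248.7 290. ] [ 2.2 35.2] box [247.5 290. ] [ 2. 23.] 90.0 43
topjig 150 ell [222. 290.] [ 1.1 42.4] box [222. 290.] [ 1.2 45.6] 75.3 7
topjig 150 ell [250.6 282.7] [3.1 9.5] box [249.8 282.8] [3.2 8.5] 71.6 16
topjig 150 ell [206.1 247.1] [ 98.3 110.5] box [209.5 249. ] [88. 99.] 90.0 7092
topjig 150 ell [206.6 254.3] [8.7 9.5] box [206.8 254.2] [8.5 9.2] 45.0 63
topjig 150 ell [196.6 254.6] [ 3.4 10.9] box [196.5 254.5] [ 3. 11.] 0.0 24
topjig 185 ell [213.3 299.9] [  8.  138.2] box [223.  299.5] [ 9. 72.] 90.0 46
topjig 185 ell [249.2 290.3] [ 2.3 19.4] box [249. 290.] [ 2. 20.] 90.0 22
topjig 185 ell [207.9 242.8] [ 93.7 101. ] box [209.5 249. ] [88. 99.] 90.0 6531
topjig 185 ell [206.8 254.1] [ 9.4 10. ] box [206.5 254. ] [9.2 9.2] 45.0 71
topjig 185 ell [205.8 253.8] [21.7 23.1] box [205. 253.] [21.2 24. ] 45.0 165
topjig 205 ell [196.6 303. ] [ 0.  14.8] box [198. 303.] [14.  0.] 180.0 0
topjig 205 ell [249.7 290. ] [ 0.  19.4] box [249.5 290. ] [19.  0.] 180.0 0
topjig 205 ell [206.7 
[... 5995 characters left out ...]
9.5] [19.4 26.7] 8.1 257
sidest 205 ell [450.8 299.2] [17.9 28.5] box [450.4 300.8] [31.  16.2] 11.9 173
sidest 205 ell [477.6 285.2] [ 5.5 11.9] box [477.2 285.1] [11.6  6. ] 36.9 33
sidest 205 ell [473.1 291.5] [11.9 26.6] box [472.9 293.7] [29.7 11.1] 38.3 88
sidest 205 ell [442.3 278.7] [5.6 9. ] box [442.  279.5] [9. 6.] 90.0 27
sidest 205 ell [393.8 272.3] [12.7 21.2] box [393.9 272.7] [22.4 12.6] 5.7 131
sidest 205 ell [456.9 266.3] [ 8.3 15.5] box [456.9 266.3] [15.8  8.9] 18.4 98
sidest 205 ell [369.6 267.6] [26.7 42.7] box [367.1 266.3] [25.2 47.1] 40.8 533
bore [0.60363939 0.11589426 0.092     ]
thick [ 0.60236336 -0.32380854  0.072     ]
thin [ 0.61911857 -0.22650329  0.072     ]
```

View pics/crops.png

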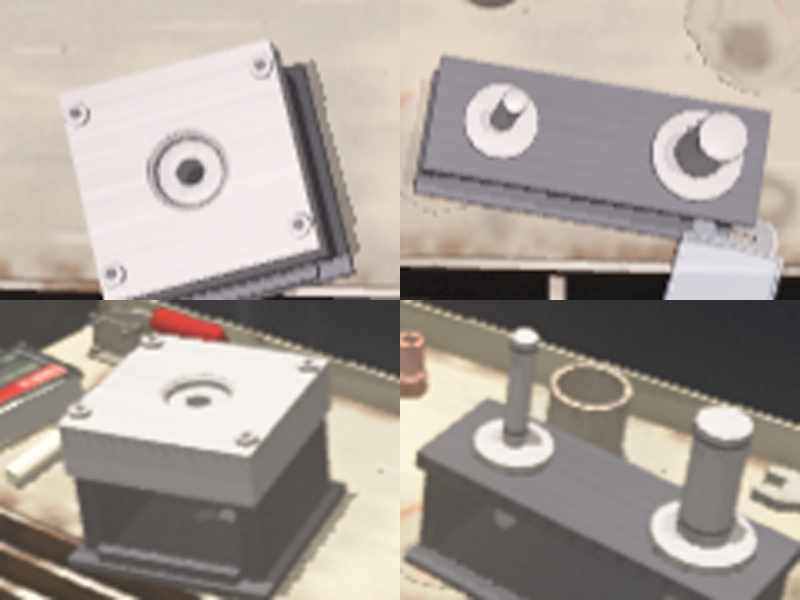

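The crops show, in the top view, the bore at (205.7,253.8), the thick collar at (469.3,261.3) with its grip top at (476.6,256.1), and the thin collar at (410.1,250.9). In the side view the thick grip top is at (456.9,266.3) and the thin grip top at about (397,240.5). I cross-check both views.

```bash
python3 - <<'E'
from h import *
from plant import env
T=dict(np.load("top0.npz"));S=dict(np.load("side0.npz"))
for n,c,uv,z in (("bore T",T,(205.7,253.8),.092),("plate T",T,(205.4,253.8),.092),("bore S",S,(220.2,208.2),.092),("thick collar T",T,(469.3,261.3),.072),("thick top T",T,(476.6,256.1),.132),("thick top S",S,(456.9,266.3),.132),
 ("thin collar T",T,(410.1,250.9),.072),("thin top T",T,(414.5,245.3),.132),("thin top S",S,(397,240.7),.132)): print(n,onplane(c,uv,z)[:2].round(4))
# plate edge direction
a=onplane(T,(205.7,253.8),.092);t=np.radians(76);b=onplane(T,(205.7+30*np.cos(t),253.8+30*np.sin(t)),.092);print("jig edge deg",np.degrees(np.arctan2(*(b-a)[1::-1])))
for x,y in ((.603,-.324),(.603,.116)):
  for yaw in range(-90,91,30):
    q=(R.from_euler('z',yaw,degrees=True)*R.from_quat([1,0,0,0])).as_quat(); 
    for z in (.1,.3):
      s=env.ik([x,y,z],np.r_[q[3],q[:3]]); print(x,y,yaw,z,None if s is None else np.round(s,2))
E
```

```text
bore T [0.604  0.1164]
plate T [0.604  0.1169]
bore S [0.5978 0.1109]
thick collar T [ 0.6036 -0.326 ]
thick top T [ 0.6031 -0.3253]
thick top S [ 0.6017 -0.3269]
thin collar T [ 0.6193 -0.2267]
thin top T [ 0.6185 -0.2271]
thin top S [ 0.616  -0.2285]
jig edge deg -162.90153503416664
0.603 -0.324 -90 0.1 [ 0.39  0.59  0.08  1.36 -0.05  1.19 -2.66]
0.603 -0.324 -90 0.3 [ 0.42  0.51  0.04  1.04 -0.02  1.59 -2.68]
0.603 -0.324 -60 0.1 [ 0.45  0.59 -0.01  1.35  0.    1.19 -2.17]
0.603 -0.324 -60 0.3 [ 0.47  0.51 -0.04  1.04  0.02  1.59 -2.18]
0.603 -0.324 -30 0.1 [ 0.51  0.6  -0.09  1.35  0.06  1.2  -1.68]
0.603 -0.324 -30 0.3 [ 0.51  0.51 -0.11  1.03  0.06  1.6  -1.68]
0.603 -0.324 0 0.1 [ 0.56  0.6  -0.17  1.35  0.1   1.2  -1.19]
0.603 -0.324 0 0.3 [ 0.55  0.52 -0.18  1.03  0.09  1.6  -1.18]
0.603 -0.324 30 0.1 [ 0.59  0.61 -0.22  1.35  0.13  1.2  -0.69]
0.603 -0.324 30 0.3 [ 0.57  0.52 -0.22  1.03  0.11  1.6  -0.66]
0.603 -0.324 60 0.1 [ 0.64  0.61 -0.3   1.34  0.18  1.21 -0.19]
0.603 -0.324 60 0.3 [ 0.62  0.53 -0.3   1.03  0.15  1.61 -0.16]
0.603 -0.324 90 0.1 [ 0.69  0.63 -0.38  1.
[... 271 characters left out ...]
-2.22]
0.603 0.116 -60 0.3 [-1.03  0.65  1.36  1.31 -0.63  1.65 -2.4 ]
0.603 0.116 -30 0.1 [ 0.24  0.54 -0.67  1.55  0.36  1.17 -2.59]
0.603 0.116 -30 0.3 [ 0.31  0.45 -0.83  1.25  0.33  1.58 -2.56]
0.603 0.116 0 0.1 [ 0.32  0.58 -0.79  1.55  0.43  1.2  -2.12]
0.603 0.116 0 0.3 [ 0.36  0.48 -0.93  1.25  0.38  1.59 -2.07]
0.603 0.116 30 0.1 [ 0.38  0.62 -0.89  1.54  0.5   1.22 -1.64]
0.603 0.116 30 0.3 [ 0.39  0.5  -0.98  1.24  0.41  1.6  -1.56]
0.603 0.116 60 0.1 [ 0.41  0.64 -0.94  1.54  0.54  1.24 -1.14]
0.603 0.116 60 0.3 [ 0.38  0.49 -0.95  1.24  0.39  1.59 -1.03]
0.603 0.116 90 0.1 [ 0.42  0.65 -0.96  1.54  0.55  1.24 -0.63]
0.603 0.116 90 0.3 [ 0.37  0.49 -0.95  1.24  0.39  1.59 -0.5 ]
```

Both views agree within 2 mm, the drifts measure 100.5 mm apart, and the plate size is right. Now I grasp the thick drift, closing across the stand.

```bash
cat >> h.py <<'E'
q=(R.from_euler('z',81,degrees=True)*R.from_quat([1,0,0,0])).as_quat(); Q=np.r_[q[3],q[:3]]
E
python3 - <<'E'
from h import *
from plant import env
x,y=.603,-.326
env.set_gripper(.085,80)
env.reach([x,y,.24],Q); print(env.current_time(),env.current_eef_pos())
env.move_l([x,y,.084],vel=.12); print(env.current_force())
env.set_gripper(0.0,80); print(env.current_grip_width(),env.current_grasp_force(),env.current_force())
env.move_l([x,y,.25],vel=.12)
print(env.current_time(),env.current_eef_pos(),env.current_grip_width(),env.current_force())
ims=[]
for n in("top","side"):
    c=env.capture(n); np.savez(f"{n}1.npz",**{k:np.array(v) for k,v in c.items()})
    ims.append(cv2.resize(c["image"][130:370,340:640,::-1],(400,320)))
cv2.imwrite("pics/lift.png",np.hstack(ims))
E
```

```text
2.15 [ 0.60180146 -0.32820843  0.24000401]
[ 0.01650627  0.29233107 -0.42847315]
0.022166236572367565 78.34571599960327 [-0.29742243  0.21633095  3.27109   ]
5.7333 [ 0.6026077  -0.32589243  0.24892346] 0.022242696815567838 [-0.05935756  0.64268622 -3.17989968]
```

View pics/lift.png

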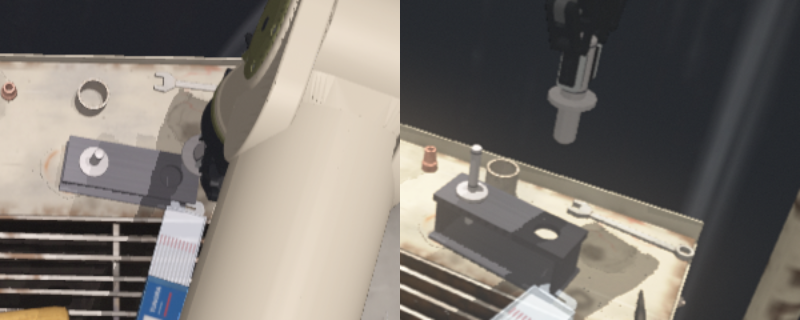

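The drift is held upright (side crop: collar at (572,97), nose tip at (565,137)), and the thin drift is untouched. Next I carry it over the bore.

```bash
python3 - <<'E'
from h import *
from plant import env
env.move_l([.603,.1165,.25],rot=Q,vel=.15)
env.move_l([.603,.1165,.180],vel=.1); env.pause(.3)
print(env.current_time(),env.current_eef_pos(),env.current_force(),env.current_grip_width())
p=env.current_eef_pos(); ims=[]
for n in("top","side"):
    c=env.capture(n); np.savez(f"{n}2.npz",**{k:np.array(v) for k,v in c.items()})
    print(n,"expected collar-underside px",proj(c,[p[0],p[1],p[2]-.018]),"nose tip",proj(c,[p[0],p[1],p[2]-.064]),"bore",proj(c,[.6035,.1167,.092]))
    ims.append(cv2.resize(c["image"][130:280,140:290,::-1],(400,400),interpolation=cv2.INTER_CUBIC))
cv2.imwrite("pics/over.png",np.hstack(ims))
E
```

```text
10.0833 [0.60323373 0.11657478 0.18052894] [-0.15777045 -0.06766653 -3.39208326] 0.02213868284854511
top expected collar-underside px [195.94618831 247.11413595] nose tip [202.38008858 251.86608588] bore [205.51687977 254.0723207 ]
side expected collar-underside px [215.81624115 170.90084513] nose tip [218.49702263 194.22473895] bore [219.91252515 206.05733214]
```

View pics/over.png

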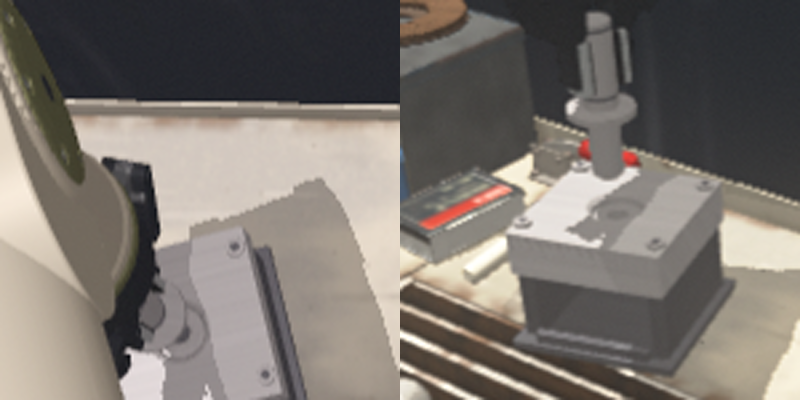

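The nose sits over the bore: the side-view tip is at (217.3,194.5) against a predicted (218.5,194.2). The plate centre from the screws is at (220.8,206.4), which is on the axis within about 2 mm. Next is a guarded descent.

```bash
python3 - <<'E'
from h import *
from plant import env
x,y=.6035,.1167
env.move_l([x,y,.152],vel=.06); print(env.current_force().round(1))
z=.152
while z>.1055:
    z-=.003; env.move_l([x,y,z],vel=.04)
    f=env.current_force(); p=env.current_eef_pos()
    print(round(env.current_time(),1),round(z,4),p.round(4),f.round(1),round(env.current_grip_width(),4))
    if f[2]>(45 if z>.115 else 30) or np.hypot(f[0],f[1])>25: break
c=env.capture("side"); cv2.imwrite("pics/pushed.png",cv2.resize(c["image"][130:280,140:290,::-1],(500,500),interpolation=cv2.INTER_CUBIC))
E
```

```text
[-0.2  0.1 -2.1]
11.1 0.149 [0.604  0.1171 0.1501] [-1.2  0.6  4.2] 0.0226
11.3 0.146 [0.6041 0.1175 0.1475] [-2.2  1.1  7. ] 0.0221
11.6 0.143 [0.604  0.1176 0.1443] [-1.9  1.5  6.4] 0.0222
11.8 0.14 [0.604  0.1179 0.1418] [-2.5  1.5  9.9] 0.022
12.1 0.137 [0.604  0.1173 0.1377] [0.7 1.8 2.3] 0.0222
12.3 0.134 [0.6034 0.1166 0.1334] [ 0.9  1.7 -0.4] 0.0226
12.6 0.131 [0.6032 0.1163 0.1303] [ 0.1  0.  -1.2] 0.0224
12.8 0.128 [0.6032 0.1163 0.1274] [-0.   0.1 -1.7] 0.0222
13.1 0.125 [0.6033 0.1165 0.1246] [ 1.2 -0.9 -2.3] 0.0224
13.3 0.122 [0.6034 0.1166 0.1217] [-0.1 -0.2 -2. ] 0.0225
13.6 0.119 [0.6034 0.1164 0.1186] [ 1.1  0.5 -3. ] 0.0224
13.8 0.116 [0.6034 0.1164 0.1156] [ 0.3 -1.2 -2.9] 0.0221
14.1 0.113 [0.6035 0.1165 0.1128] [ 0.5 -0.2 -3.4] 0.0219
14.3 0.11 [0.6038 0.1168 0.1105] [ 1.1 -1.6  2.1] 0.0224
14.6 0.107 [0.6039 0.1168 0.1103] [-9.1 -4.5 23.5] 0.0223
14.8 0.104 [0.604  0.1169 0.1102] [-19.7  -7.8  44.6] 0.0225
```

View pics/pushed.png

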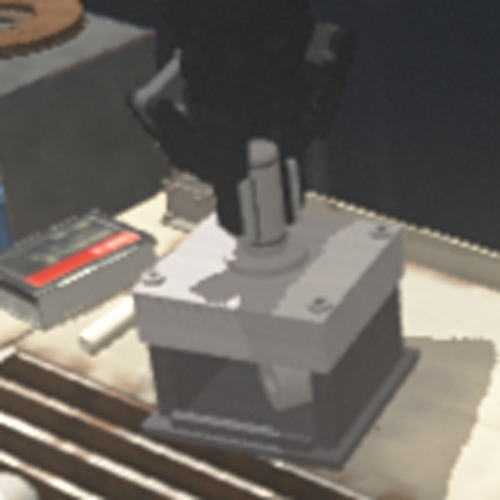

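The collar is seated: contact came at TCP z 0.110, as predicted, and the bush is visible under the plate at about (285,385) in the crop. I release, retreat, and look.

```bash
python3 - <<'E'
from h import *
from plant import env
env.move_l([.6038,.1168,.1103],vel=.04); print(env.current_force().round(1))
env.set_gripper(.085); env.pause(.2)
env.move_l([.6038,.1168,.28],vel=.1)
env.move_l([.6038,-.08,.28],vel=.15); env.pause(.5)
print(env.current_time(),env.current_force().round(1))
ims=[]
for n in("top","side"):
    c=env.capture(n); ims.append(cv2.resize(c["image"][160:310,140:290,::-1],(400,400),interpolation=cv2.INTER_CUBIC))
    print(n,"exp grip top",proj(c,[.6035,.1167,.158]),"collar top",proj(c,[.6035,.1167,.098]))
cv2.imwrite("pics/end.png",np.hstack(ims))
E
```

```text
[-1.6 -1.   5.3]
19.8 [-0.2 -0.1 -0.8]
top exp grip top [196.53715206 247.43271333] collar top [204.74713613 253.50317254]
side exp grip top [216.1365997  173.18530429] collar top [219.58167625 203.17706487]
```

View pics/end.png

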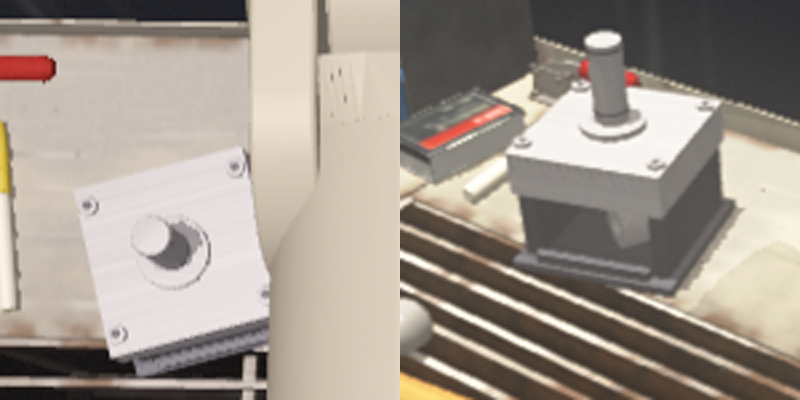

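The drift stands seated: its grip top is at (196.6,248.5) in the top view and (216.5,174.3) in the side view, matching the prediction. The bush, at about (225,245) in the side view, looks tipped, so I check its height more closely.

```bash
python3 - <<'E'
from h import *
from plant import env
c=env.capture("side"); x0,y0,s=185,205,8
im=cv2.resize(c["image"][y0:y0+70,x0:x0+90,::-1],None,fx=s,fy=s,interpolation=cv2.INTER_CUBIC)
im=cv2.convertScaleAbs(im,alpha=1.6,beta=10)
for z,col in((.008,(0,0,255)),(.025,(0,255,0)),(.046,(255,0,0))):
    u=proj(c,[.6035,.1167,z]); print(z,u); cv2.circle(im,tuple(int(v) for v in (u-[x0,y0])*s),4,col,-1)
cv2.imwrite("pics/zoom.png",im)
for z in(.021,.025,.029,.036,.045): print(z,onplane(c,(225.5,245.5),z))
E
```

```text
0.008 [224.30601946 244.30572157]
0.025 [223.45126206 236.86447056]
0.046 [222.37193073 227.46814906]
0.021 [0.58739934 0.097977   0.021     ]
0.025 [0.58303261 0.09365614 0.025     ]
0.029 [0.57866589 0.08933528 0.029     ]
0.036 [0.57102412 0.08177377 0.036     ]
0.045 [0.56119898 0.07205184 0.045     ]
```

View pics/zoom.png

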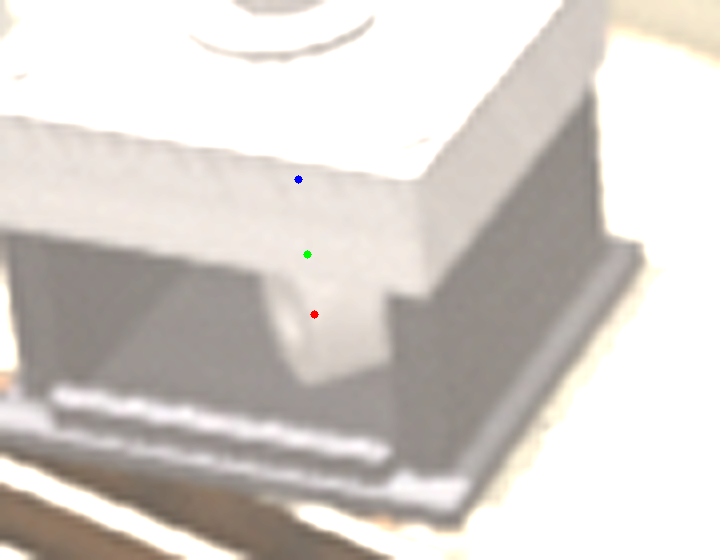

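```bash
python3 - <<'E'
from h import *
c=dict(np.load("side0.npz"))
yaw=np.radians(17.1)
J=lambda p:np.r_[R.from_euler('z',-yaw).apply(np.array(p)-[.6035,.1167,0])]*1000
for n,pt in (("L bottom",(310,383)),("R bottom",(390,360)),("L top visible",(265,275)),("R top",(385,290)),("hole",(290,320))):
    uv=(185+pt[0]/8,205+pt[1]/8)
    print(n,[J(onplane(c,uv,z)).round(0).tolist() for z in(.008,.015,.025,.035,.045)])
# base corners & plate lower corner sanity
for n,p in(("base corner",(455,515)),): print(n,J(onplane(c,(185+p[0]/8,205+p[1]/8),.004)).round(0))
E
```

```text
L bottom [[-27.0, -11.0, 8.0], [-36.0, -16.0, 15.0], [-49.0, -23.0, 25.0], [-63.0, -30.0, 35.0], [-76.0, -37.0, 45.0]]
R bottom [[-13.0, -25.0, 8.0], [-23.0, -30.0, 15.0], [-36.0, -37.0, 25.0], [-49.0, -43.0, 35.0], [-63.0, -50.0, 45.0]]
L top visible [[13.0, 19.0, 8.0], [3.0, 14.0, 15.0], [-11.0, 6.0, 25.0], [-25.0, -2.0, 35.0], [-39.0, -9.0, 45.0]]
R top [[15.0, -12.0, 8.0], [5.0, -17.0, 15.0], [-9.0, -24.0, 25.0], [-23.0, -31.0, 35.0], [-37.0, -38.0, 45.0]]
hole [[-4.0, 5.0, 8.0], [-13.0, -0.0, 15.0], [-27.0, -8.0, 25.0], [-41.0, -15.0, 35.0], [-54.0, -22.0, 45.0]]
base corner [-61. -61.   4.]
```

The base corner back-projects to (−61,−61) mm, against (−60,−60) expected. The bush rays fit a bush lying on the base, centred about 25 mm from the axis at z ≈ 25 mm. Any height above 36 mm would put it out where nothing could support it. The robot is clear, so I hand in.

```bash
python3 -c "
from plant import env
print(env.current_time(),env.job_done())"
```

```text
the job is handed in; nothing more can be done
19.95 None
```

I handed the job in at 19.95 s: the images show the bush pushed out and resting tipped on the jig's base, and the thick drift released upright in the bore with its collar on the plate; the thin drift was not touched, and no verdict came back.

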